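# Lock a bayonet temperature probe into a dry-block calibrator

### The arm

A 6-joint arm with a two-finger parallel gripper is mounted at the origin on a cart in front of the work surface, level with it; the furniture and walls round the work are solid. World frame = base frame: x ahead of the robot, y to its left, z up, the work surface at z = 0. Lengths are in m, angles in rad, forces in N, time in s.
With the tool pointing down it reaches from about 0.425 to 0.95 m from the base axis. Payload 3.5 kg.
Tool frame: the origin (TCP) lies midway between the tips of the shut fingers; the grasp point (between the pads) lies 19 mm behind it (ctrl.pinch_z is the distance from the TCP to the grasp point, in m); z points along the fingers, y is the line along which they close (so a half turn about z gives the same grasp; the last joint's range is limited). The gripper opens to 85 mm and grips with 20 to 120 N. Pads are 22 mm wide; open, the fingers measure 114 mm over their backs; the gripper's body (76 mm by 85 mm) begins 54 mm behind the grasp point. The pads swing forward as they close: fully open they stand 13 mm farther back than shut.
Start: joints at [-1.296, 0.286, 1.577, -0, 1.279, -0.15], TCP at [0.278, -0.615, 0.231] pointing down, gripper open.
Joint ranges: [-2.77, 2.77], [-0.9, 2.22], [0.21, 2.48], [-1.53, 4.67], [0.24, 2.81], [-2.84, 2.84]. Speed limits (rad/s): [2.79, 2.79, 3.14, 3.14, 3.14, 3.14].

### API

Orientations are given as a unit quaternion [x, y, z, w].
In Python, from plant import get_state, viewer, sign_off, ctrl gives the robot as it stands. The module is installed in compiled form; this text tells all that it offers.
- The arm moves only by the shell command python3 -m handwheel 'ROWS' [FORCE]. ROWS is JSON, a list that holds one entry, the list of rows, each a list of 5 numbers: the finger opening in m, from 0 to 0.0854, then the shift along the tool's x, y, z in m, then the turn about the tool's z in degrees. In form: [[[claw, x, y, z, spin], ...]]. A call has 1 to 12 rows; each row shifts and turns the commanded pose from where the row before left it, along the tool's axes as they then stand; what a row does not reach is not made up. A row lasts 1/12 s, in which the tool goes at most 41.7 mm and 7.16 degrees, less where a joint would pass 70% of its speed; a pose out of reach is approached as far as the arm can. A call is refused whole if a number of a shift passes 0.0417 or a number of a turn 7.16, either way. A call with a gripper value outside its range is refused whole. The fingers move at their own pace and stop on an object; FORCE is the grip in N (left out, the last holds). Time passes only in rows, so rows that do not move let the fingers close. It gives the time, the measured TCP pose, the force, the opening and the grip force at its end, in the units of the state.
- get_state(): the state, without advancing time (a new reading comes with each control period).
- viewer.read_camera(name): name is "scene" or "top" or "wrist"; returns the picture (400x640x3 uint8, blue, green, red); there is no depth.
- viewer.camera_params(name): a dict with "fov_y" (degrees; the focal length in pixels is half the picture's height over the tangent of half this angle, whatever the lens; pixels are square), "cx", "cy" (the principal point, pixels), "xyz" and "attitude" of the camera in the world; the wrist camera has in their place "hand_eye" (4x4, takes a point from camera to tool coordinates, whose origin is the TCP and whose axes are the flange's). Camera axes: x right, y up, looking along -z (the intrinsics and any distortion apply to the point x, -y, -z); pixel columns grow to the right and rows downward; lengths in m; the calibration is good to about 2 mm. A picture is of the moment at which its call begins: read the wrist's pose just before it. camera_params takes no time and is no camera call.
- sign_off(): hands the job in; it is judged then, once.
Trained networks look in the newest picture that a camera, given by its name, has taken for a name from the list of things; names that differ only in an ending like _2 or _b are one class to them, and where a whole thing is asked for, a point or a joint stands for the part that bears it (a point fixed in the world has none). Each returns a list of dicts, best first, with "confidence" (0 to 1); they miss things now and then, are a little off and sometimes report something else, mostly with a low value. They report only what shows in the picture. A call takes as long as a camera call. They do not tell look-alikes from the thing itself.
- viewer.look_for(camera, name): "extent" ([left, top, width, height] as shares, 0 to 1, of the picture: columns of its width, rows of its height, round what is visible of it).
- viewer.outline_of(camera, name): "mask" (400x640 bool, what is visible of it) and "extent" ([left, top, width, height] as shares, 0 to 1, of the picture: columns of its width, rows of its height, round what is visible of it).
- viewer.pinpoint(camera, name): "xy" ([column, row] as shares, 0 to 1, of the picture: columns of its width, rows of its height: a listed point, or the origin of a listed thing).
The state is a dict: "time": time; "qpos": joint angles; "dq": joint speeds; "joint_efforts": joint torques, N m; "eef_pos": TCP position; "tcp_rot": TCP orientation; "contact_force": force on the tool from outside, world axes, zero at the start; "wrist_torque": the same for the moment, N m; "opening": opening from 0.0 (shut) to 1.0 (fully open); "finger_force": force on a finger pad.
Only numpy, scipy, OpenCV 4.12 (cv2) and the standard library are available. Lean on these libraries where they do the work, as an engineer would, in place of code of your own. Each camera call takes 0.05 s, during which the arm holds its last target. There are 200 camera calls.

### The job

Take the temperature probe with the flat grip and the two cross lugs out of the white stand, pass its stem down through the slotted port of the grey calibrator, push it in against the spring and lock it with a quarter turn clockwise (seen from above). Finish while still gripping it and pressing it fully down, with its round collar flush on the port plate, so that the tip stays deep in the well; do not let go. Leave the round-gripped probe in the stand and do not shift or knock over the vials and the beaker.

Things in the scene. Friction and masses are not known exactly. Their poses are not given: they have to be found in the camera images.
- bayonet_probe: loose bayonet probe, about 70 g, standing at first in either hole of the stand, lugs on its top (origin then 60 mm above the bench). Origin on its axis at the lugs' underside, z up, x along the lug bar (half-turn symmetric). Steel stem 6 mm thick, z = -45 (pointed over 4 mm) to 0; lug bar 36 (x) x 6 (y) mm, z = 0 to 5; neck 6 mm thick, z = 5 to 14; round collar 26 mm across, z = 14 to 18 mm.
- grip (a point): centre of the bayonet probe's flat grey grip, 36 mm above the probe's origin. The grip is 30 mm long in the probe's x, 12 mm thick in its y, and spans z = 18 to 54 mm: pinch it from above with the fingers closing along the probe's y.
- plain_probe: the other loose probe, to be left in the stand's other hole: same stem, no lugs, collar 26 mm across, round grip 16 mm thick that ends 46 mm above its origin (underside of the collar, on the axis, z up). The origin starts 60 mm above the bench.
- stand: white fixed block, 130 (x) x 60 (y) x 60 mm tall, origin at the centre of its underside; two upright 12 mm through-holes at x = -40 and +40 mm hold the two probes.
- calibrator: grey fixed dry-block calibrator, 110 (x) x 100 (y) mm, housing top at 65 mm; origin at the centre of its underside, on the port axis, z up, x along the port's slot. Under the port plate the lugs can turn clockwise seen from above, from the slot direction to a stop about 0.11 rad past a quarter turn; anticlockwise a stop blocks them. The stem runs into a 12 mm well, open down to the bench.
- port (a point): centre of the slot, on the upper face (z = 70 mm) of the steel port plate, 64 x 64 x 5 mm. The slot is 40 mm along the calibrator's x, 10 mm along its y: lugs pass only along it. They are clear below the plate, free to turn, with the probe's origin 10 to 14 mm below this point; at 14 mm the collar lies flush on the plate and stops the probe.
- spring_plate (a joint): brass plate under the port with a 12 mm hole for the stem, pushed down by the lugs; m, 0 at rest, positive down. The lugs meet it with the probe's origin 6 mm below the port point. It resists with 2.4 N at 0 and 0.8 N more per mm, reads 0.008 with the collar flush; a locked probe that is let go springs up 4 mm, to 0.004.
- vial_0: bystander, to be left alone: glass sample vial with black cap, 27 mm across, 60 mm tall; origin at the centre of its underside
- vial_1: bystander, to be left alone: glass sample vial with white cap, 27 mm across, 60 mm tall; origin at the centre of its underside
- beaker: bystander, to be left alone: glass beaker, 62 mm across, 81 mm tall; origin at the centre of its underside
There are look-alikes about, which are no part of the job. Leave any blue look-alike of the calibrator alone.

How it is judged:
By the outcome, as a careful person would: the job done as asked, in the order asked, and still so for the second after the job is handed in, while the arm keeps its last pose, push and grip.
It also fails if it takes over 45 s, if anything falls off the work surface, if the arm or the gripper's body presses on something with over 40 N, if the wrist force passes 120 N, or if a joint passes its speed limit or range.

## Working session

There is one attempt and no reset: what is moved stays moved. The work goes in short steps, Python scripts to look and compute and a shell command to move; the robot and the scene stay as the last step left them, time stands still between calls to the robot, and variables do not carry over. Pictures are saved under pics/ and viewed, at most 10 in all, crops included, and the job is handed in when it is done.

```bash
mkdir -p pics; cat > h.py <<'E'
import numpy as np, cv2
from scipy.spatial.transform import Rotation as R
from plant import get_state, viewer, ctrl
def cam(n):
    p=viewer.camera_params(n); f=200/np.tan(np.radians(p['fov_y'])/2)
    if 'hand_eye' in p:
        s=get_state(); T=np.eye(4); T[:3,:3]=R.from_quat(s['tcp_rot']).as_matrix(); T[:3,3]=s['eef_pos']
        T=T@np.array(p['hand_eye'])
    else:
        T=np.eye(4); a=np.array(p['attitude']); T[:3,:3]=R.from_quat(a).as_matrix() if a.size==4 else a; T[:3,3]=p['xyz']
    return p,f,T
def to_world(c,uv,z):
    p,f,T=c; d=T[:3,:3]@np.array([(uv[0]-p['cx'])/f,-(uv[1]-p['cy'])/f,-1]); o=T[:3,3]
    return o+d*(z-o[2])/d[2]
def to_px(c,P):
    p,f,T=c; q=T[:3,:3].T@(np.array(P)-T[:3,3]); return np.array([p['cx']+f*q[0]/-q[2], p['cy']-f*q[1]/-q[2]])
E
python3 - <<'E'
from h import *
for n in('scene','top','wrist'):
    print(n,viewer.camera_params(n))
for n in ('top','scene'):
    im=viewer.read_camera(n); cv2.imwrite(f'pics/{n}0.png',im); c=cam(n)
    for t,z in (('bayonet_probe',.06),('grip',.096),('plain_probe',.06),('stand',0),('calibrator',0),('port',.07),('vial_0',0),('vial_1',0),('beaker',0)):
        for r in viewer.pinpoint(n,t)[:3]:
            uv=np.array(r['xy'])*[640,400]; print(n,t,round(r['confidence'],2),uv.round(),to_world(c,uv,z).round(3))
print(get_state())
E
```

```text
scene {'fov_y': 46.47993569265296, 'cx': 318.2564236701004, 'cy': 200.91782208368076, 'xyz': array([-0.10033211,  1.03321945,  0.93630341]), 'attitude': array([-0.14806017,  0.36891209,  0.85397016, -0.33573356])}
top {'fov_y': 49.84469209316346, 'cx': 325.62572189440385, 'cy': 200.66286415914374, 'xyz': array([0.30091205, 0.37139826, 1.32856764]), 'attitude': array([-0.07169381,  0.06368306,  0.71399287, -0.69355508])}
wrist {'fov_y': 63.69384959030222, 'cx': 321.71440449955065, 'cy': 204.7321590872135, 'hand_eye': array([[-5.51904686e-04,  9.62776319e-01,  2.70298825e-01,
         6.86963568e-02],
       [ 9.99999761e-01,  6.43983630e-04, -2.51971628e-04,
         5.85108269e-05],
       [-4.16660335e-04,  2.70298621e-01, -9.62776444e-01,
        -1.41237025e-01],
       [ 0.00000000e+00,  0.00000000e+00,  0.00000000e+00,
         1.00000000e+00]])}
top bayonet_probe 0.39 [448. 195.] [0.555 0.015 0.06 ]
top grip 0.48 [455. 192.] [0.554 0.004 0.096]
top plain_probe 0.61 [446. 226.] [0.46  0.029 0.06 ]
top stand 0.91 [438. 216.] [0.501 0.034 0.   ]
top calibrator 0.91 [367. 241.] [0.
[... 1232 characters left out ...]
]
{'time': 1.0, 'qpos': array([-1.29601915e+00,  2.86276618e-01,  1.57669541e+00,  2.11611934e-05,
        1.27858298e+00, -1.49987164e-01]), 'dq': array([-0.00189344, -0.00129203,  0.00045848,  0.00096178, -0.00160141,
        0.00043626]), 'joint_efforts': array([ 1.40638526e-04, -4.05972934e+01, -2.92949402e+01, -8.71753809e-05,
        5.28198125e-04,  4.87099086e-06]), 'eef_pos': array([ 0.27820923, -0.61499217,  0.23134296]), 'tcp_rot': array([9.77532195e-01, 2.10786164e-01, 1.12861940e-05, 1.81559205e-05]), 'contact_force': array([ 0.04216802, -0.01421127, -0.26945   ]), 'wrist_torque': array([ 0.04627849,  0.00983333, -0.05840149]), 'finger_force': 0.0, 'opening': 0.9993586097841222}
```

```bash
python3 - <<'E'
import cv2, numpy as np
a=cv2.imread('pics/scene0.png'); b=cv2.imread('pics/top0.png')
c=cv2.resize(a[110:370,190:450],(396,396),interpolation=3)
d=cv2.resize(b[120:280,160:490],(800,388//1),interpolation=3)
e=cv2.resize(a[110:240,320:470],(450,390)); 
cv2.imwrite('pics/s1.png',np.hstack([cv2.resize(a[100:240,320:440],(500,583),interpolation=3),cv2.resize(a[260:400,180:310],(300,323)).__array__() if 0 else np.vstack([cv2.resize(a[270:370,180:300],(300,250)),np.zeros((333,300,3),np.uint8)])]))
cv2.imwrite('pics/t1.png',d)
E
```

```text
(no output)
```

View pics/s1.png

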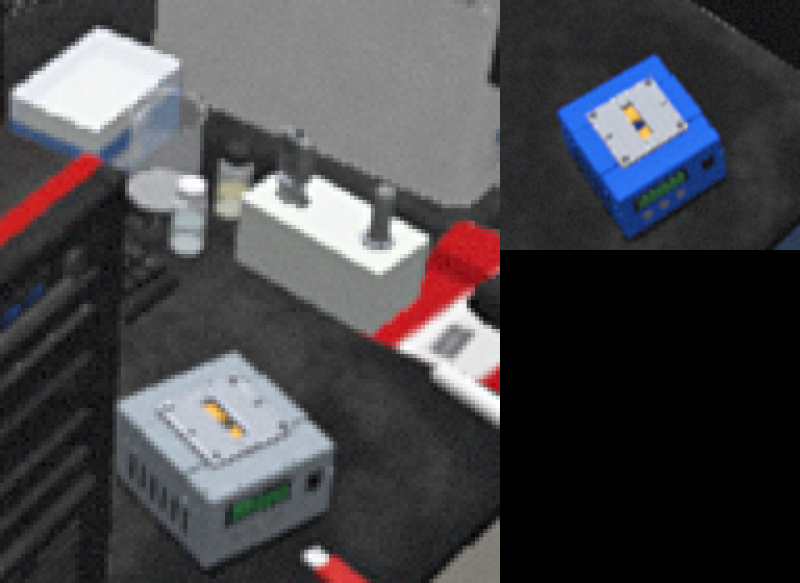

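View pics/t1.png

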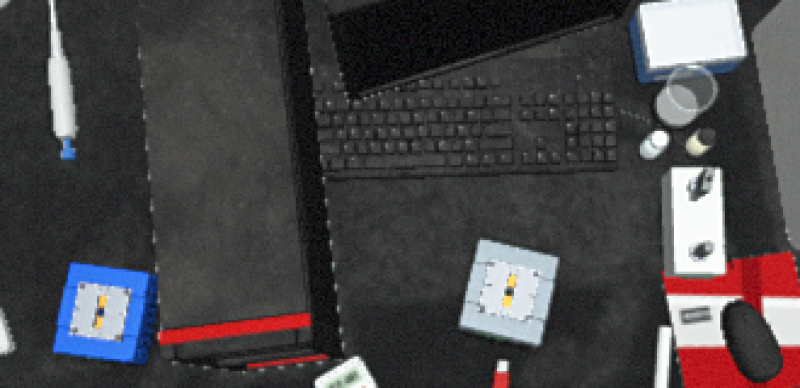

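The bayonet probe (flat grip) is in the stand's far hole at scene pixel (388,145), and the plain one is at (410,157). The grey calibrator is at scene (375,205) and top (370,240). The blue look-alike is at scene (235,325) and is to be left alone. I still need to check what stands along the path.

```bash
python3 - <<'E'
import cv2, numpy as np
a=cv2.imread('pics/scene0.png'); b=cv2.imread('pics/top0.png')
cv2.imwrite('pics/full.png',np.vstack([cv2.resize(a,(480,300)),cv2.resize(b,(480,300))]))
from h import *
c=cam('top'); s=cam('scene')
for u in ((480,140),(490,200),(475,240)): print(to_world(c,u,0).round(2))
E
```

```text
[ 0.74 -0.12  0.  ]
[ 0.55 -0.13  0.  ]
[ 0.42 -0.07  0.  ]
```

View pics/full.png

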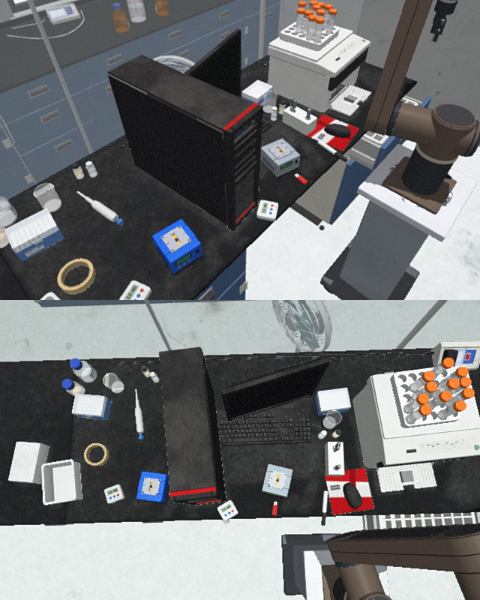

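```bash
python3 - <<'E'
from h import *
c=cam('top'); s=cam('scene')
for u in ((286,120),(301,266)): print('tower base',to_world(c,u,0).round(3))
a=cv2.imread('pics/scene0.png'); b=cv2.imread('pics/top0.png')
cv2.imwrite('pics/m.png',np.vstack([cv2.resize(a[0:160,300:580],(520,297)),cv2.resize(b[40:250,440:640],(286,300)).__class__(0) if 0 else cv2.copyMakeBorder(cv2.resize(b[40:250,440:640],(286,300)),0,0,0,234,0)]))
E
```

```text
tower base [0.831 0.505 0.   ]
tower base [0.358 0.464 0.   ]
```

View pics/m.png

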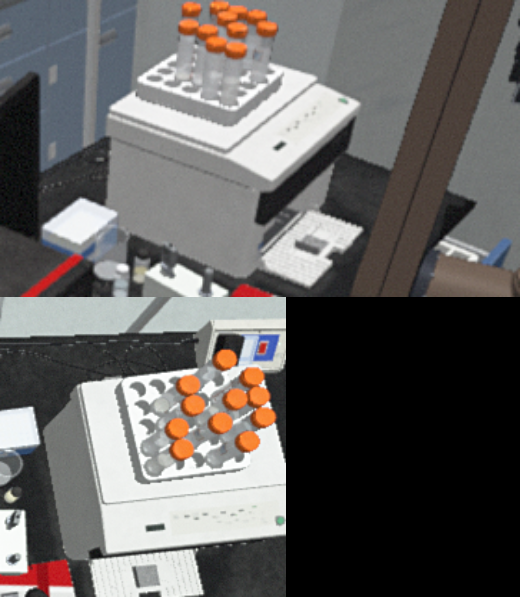

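```bash
python3 - <<'E'
from h import *
c=cam('top'); s=cam('scene')
def tri(a,b):
    A=[];B=[]
    for k,u in((c,a),(s,b)):
        p=to_world(k,u,0);o=k[2][:3,3];d=(p-o)/np.linalg.norm(p-o);M=np.eye(3)-np.outer(d,d);A.append(M);B.append(M@o)
    return np.linalg.lstsq(np.vstack(A),np.hstack(B),rcond=None)[0].round(3)
print(tri((510,182),(425,81)),tri((510,218),(441,102)))
# nearest tube cap (top crop (181,450)) ~ scene (236,50)
print(tri((440+181/1.43,40+153/1.43),(300+236/1.857,50/1.857)))
for u in((474,133),(489,220)): print(to_world(c,u,0).round(3))
E
```

```text
[ 0.538 -0.1    0.243] [ 0.461 -0.101  0.201]
[ 0.597 -0.183  0.365]
[ 0.767 -0.102  0.   ]
[ 0.483 -0.122  0.   ]
```

```bash
cat >> h.py <<'E'
def theta():
    m=R.from_quat(get_state()['tcp_rot']).as_matrix(); return np.degrees(np.arctan2(m[1,0],m[0,0]))
def delta(tgt):
    s=get_state(); m=R.from_quat(s['tcp_rot']).as_matrix(); return (m.T@(np.array(tgt)-s['eef_pos'])).round(4)
E
python3 -m handwheel '[[[0.085,0.0243,-0.027,-0.0141,0],[0.085,0.0243,-0.027,-0.0141,0],[0.085,0.0243,-0.027,-0.0141,0],[0.085,0.0243,-0.027,-0.0141,0],[0.085,0.0243,-0.027,-0.0141,0],[0.085,0.0243,-0.027,-0.0141,0],[0.085,0.0243,-0.027,-0.0141,0],[0.085,0.0243,-0.027,-0.0141,0],[0.085,0.0243,-0.027,-0.0141,0],[0.085,0.0243,-0.027,-0.0141,0],[0.085,0.0243,-0.027,-0.0141,0],[0.085,0.0243,-0.027,-0.0141,0]]]'
python3 -c "
from h import *
print(theta(),delta((.53,.02,.30)))"
```

```text
time: 2.0
eef_pos: [0.4104, -0.1978, 0.4015]
tcp_rot: [0.978, 0.211, 0.0, 0.0]
contact_force: [0.8, 0.2, 0.3]
opening: 0.995
finger_force: 0.0
24.31252336778089 [ 0.1986 -0.1493  0.1015]
```

```bash
python3 -m handwheel '[[[0.085,0.0248,-0.0187,0.0127,0],[0.085,0.0248,-0.0187,0.0127,0],[0.085,0.0248,-0.0187,0.0127,0],[0.085,0.0248,-0.0187,0.0127,0],[0.085,0.0248,-0.0187,0.0127,0],[0.085,0.0248,-0.0187,0.0127,0],[0.085,0.0248,-0.0187,0.0127,0],[0.085,0.0248,-0.0187,0.0127,0],[0.085,0,0,0,0],[0.085,0,0,0,0]]]'
python3 - <<'E'
from h import *
c=cam('wrist'); im=viewer.read_camera('wrist'); cv2.imwrite('pics/w1.png',im)
for t,z in (('bayonet_probe',.06),('grip',.096),('plain_probe',.06),('stand',0)):
    for r in viewer.pinpoint('wrist',t)[:2]:
        uv=np.array(r['xy'])*[640,400]; print(t,round(r['confidence'],2),uv.round(),to_world(c,uv,z).round(4))
print(theta())
E
```

```text
time: 2.83
eef_pos: [0.5292, 0.0197, 0.2977]
tcp_rot: [0.977, 0.212, -0.001, -0.0]
contact_force: [-0.2, -0.3, -0.2]
opening: 0.994
finger_force: 0.0
bayonet_probe 0.85 [333. 159.] [0.5507 0.0148 0.06  ]
bayonet_probe 0.55 [361. 114.] [0.6106 0.0075 0.06  ]
grip 0.6 [329. 164.] [0.5484 0.0195 0.096 ]
plain_probe 0.77 [300. 214.] [0.4728 0.0234 0.06  ]
stand 0.68 [315. 183.] [0.5035 0.0179 0.    ]
24.246292741596626
```

View pics/w1.png

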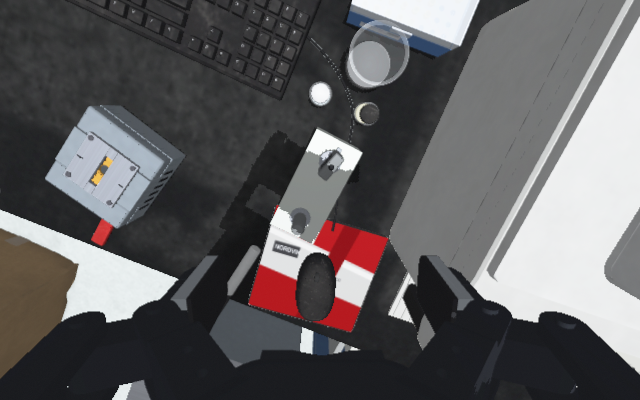

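The bayonet probe with flat grip and lugs is at (331,160) and the plain probe at (300,215). The vials are at (320,94) and (366,113), and the grey calibrator is at (115,165). Now the enlarged crop, for its grip direction.

```bash
python3 - <<'E'
from h import *
im=cv2.imread('pics/w1.png'); cv2.imwrite('pics/w1c.png',np.hstack([cv2.resize(im[125:200,300:365],(520,600),interpolation=2)]))
E
```

```text
(no output)
```

View pics/w1c.png

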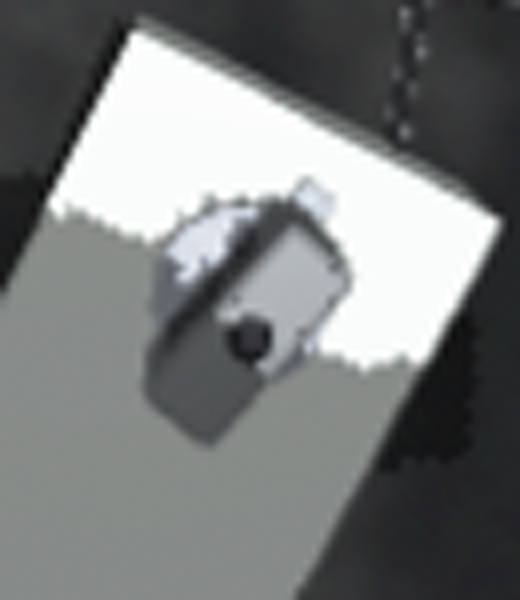

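The crop confirms the flat grip, with a lug end poking out at (315,197). The top face of the grip runs from (178,418) to (316,243) in the crop.

```bash
python3 - <<'E'
from h import *
c=cam('wrist')
P=[to_world(c,(300+u/8,125+v/8),.114) for u,v in ((283,207),(350,280),(148,392),(208,445))]
f=(P[0]+P[1])/2;n=(P[2]+P[3])/2;d=f-n
print(f,n,(f+n)/2,np.linalg.norm(d),np.degrees(np.arctan2(d[1],d[0])),np.linalg.norm(P[0]-P[1]),np.linalg.norm(P[2]-P[3]))
L=P[0]-P[2];print(np.degrees(np.arctan2(L[1],L[0])));L=P[1]-P[3];print(np.degrees(np.arctan2(L[1],L[0])))
L=to_world(c,(300+134/8,125+30/8),.06)-to_world(c,(300+500/8,125+220/8),.06);print('stand edge',L,np.degrees(np.arctan2(L[1],L[0])))
print(delta((.5515,.0165,.22)))
E
```

```text
[0.56346032 0.01241741 0.114     ] [0.53580258 0.01919179 0.114     ] [0.54963145 0.0158046  0.114     ] 0.028475306057623807 -13.762839311305894 0.012604956045157106 0.010385878967611575
-11.70500599389777
-15.912770393060862
stand edge [0.00279633 0.06015695 0.        ] 87.33858415739346
[0.0195 0.0097 0.0801]
```

```bash
python3 -c "
from h import *
print(get_state()['qpos'])"
python3 -m handwheel '[[[0.085,0,0,0,-7.1],[0.085,0,0,0,-7.1],[0.085,0,0,0,-7.1],[0.085,0,0,0,-7.1],[0.085,0,0,0,-7.1],[0.085,0,0,0,-7.1],[0.085,0,0,0,-7.1],[0.085,0,0,0,-7.1],[0.085,0,0,0,-7.1],[0.085,0,0,0,-7.1]]]'
python3 -c "
from h import *
print(get_state()['qpos'],theta())"
```

```text
[-1.58652405e-01 -8.51323835e-02  1.85315828e+00 -2.10614609e-04
  1.37174093e+00  9.89008571e-01]
time: 3.92
eef_pos: [0.5295, 0.0174, 0.2998]
tcp_rot: [0.672, 0.741, 0.0, 0.001]
contact_force: [-0.7, 0.7, -0.3]
opening: 0.998
finger_force: 0.0
[-1.58775269e-01 -8.50282440e-02  1.85347595e+00 -5.72263224e-05
  1.37163273e+00 -2.56247410e-01] 95.58537041987135
```

```bash
python3 -m handwheel '[[[0.085,0,0,0,-7.1],[0.085,0,0,0,-7.1],[0.085,0,0,0,-7.1],[0.085,0,0,0,-7.1],[0.085,0,0,0,-7.1],[0.085,0,0,0,-7.1],[0.085,0,0,0,-7.1],[0.085,0,0,0,-7.1],[0.085,0,0,0,-7.1],[0.085,0,0,0,-7.1]]]'
python3 -c "
from h import *
print(theta(),delta((.550,.016,.22)))"
```

```text
time: 4.75
eef_pos: [0.5294, 0.0174, 0.2998]
tcp_rot: [0.117, 0.993, -0.0, 0.001]
contact_force: [-0.4, -0.4, -1.0]
opening: 0.995
finger_force: 0.0
166.5888549604468 [-0.0202  0.0034  0.0798]
```

```bash
python3 -m handwheel '[[[0.085,-0.0067,0.0011,0.0267,0],[0.085,-0.0067,0.0011,0.0267,0],[0.085,-0.0067,0.0011,0.0267,0],[0.085,0,0,0,0],[0.085,0,0,0,0]]]'
python3 - <<'E'
from h import *
c=cam('wrist'); im=viewer.read_camera('wrist')
for t,z in (('bayonet_probe',.06),('grip',.096)):
    for r in viewer.pinpoint('wrist',t)[:2]:
        uv=np.array(r['xy'])*[640,400]; print(t,round(r['confidence'],2),uv.round(),to_world(c,uv,z).round(4))
print(theta())
uv=to_px(c,(.55,.016,.1)); x,y=(int(v) for v in uv-[50,50]); x=max(x,0);y=max(y,0); print(x,y)
cv2.imwrite('pics/w2c.png',cv2.resize(im[y:y+100,x:x+100],(600,600),interpolation=2))
E
```

```text
time: 5.17
eef_pos: [0.5489, 0.0162, 0.218]
tcp_rot: [0.12, 0.993, 0.0, -0.002]
contact_force: [0.6, -0.5, 0.4]
opening: 0.996
finger_force: 0.0
bayonet_probe 0.66 [326. 188.] [0.5487 0.0199 0.06  ]
bayonet_probe 0.27 [324. 196.] [0.5561 0.0165 0.06  ]
grip 0.89 [322. 197.] [0.5473 0.0167 0.096 ]
166.30938060266737
271 151
```

View pics/w2c.png

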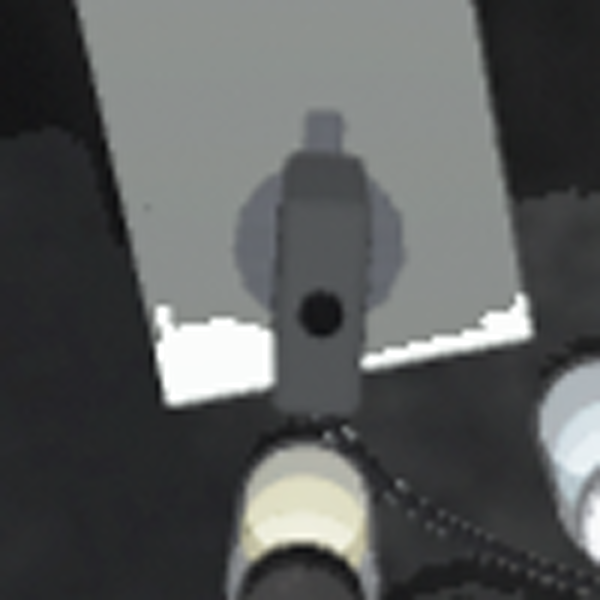

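```bash
python3 - <<'E'
from h import *
c=cam('wrist')
P=[to_world(c,(271+u/6,151+v/6),.114) for u,v in ((285,198),(372,200),(275,410),(360,415))]
n=(P[0]+P[1])/2;f=(P[2]+P[3])/2;d=n-f
g=(n+f)/2
print(n,f,g,np.linalg.norm(d),np.degrees(np.arctan2(d[1],d[0])),np.linalg.norm(P[0]-P[1]),to_world(c,(271+320/6,151+313/6),.114))
col=to_world(c,(271+320/6,151+235/6),.078); print('collar',col)
lug=to_world(c,(271+323/6,151+112/6),.065); print('lug end',lug)
print(delta((g[0],g[1],.096-ctrl.pinch_z)),theta(),ctrl.pinch_z)
E
```

```text
[0.53722777 0.02302254 0.114     ] [0.56562023 0.0146604  0.114     ] [0.551424   0.01884147 0.114     ] 0.029598264235141558 163.58925120514186 0.011434519154637699 [0.55208182 0.01828076 0.114     ]
collar [0.55005115 0.01906102 0.078     ]
lug end [0.53411746 0.02349794 0.065     ]
[0.0006 0.0024 0.1443] 166.30938060266737 0.0187
```

```bash
python3 -m handwheel '[[[0.06,0.0004,0.0024,0.015,1.8],[0.06,0,0,0.03,0],[0.06,0,0,0.03,0],[0.06,0,0,0.03,0],[0.06,0,0,0.02,0],[0.06,0,0,0.01,0],[0.06,0,0,0,0],[0.0,0,0,0,0],[0.0,0,0,0,0],[0.0,0,0,0,0],[0.0,0,0,0,0],[0.0,0,0,0,0]]]' 70
python3 -c "
from h import *
print(theta())"
```

```text
time: 6.32
eef_pos: [0.5513, 0.0192, 0.0858]
tcp_rot: [0.135, 0.991, 0.0, 0.002]
contact_force: [-0.7, 0.9, 4.4]
opening: 0.128
finger_force: 68.5
164.53578448494608
```

```bash
python3 -m handwheel '[[[0.0,0,0,-0.015,0],[0.0,0,0,-0.03,0],[0.0,0,0,-0.038,0],[0.0,0,0,-0.038,0],[0.0,0,0,-0.03,0],[0.0,0,0,0,0]]]'
python3 -c "
from h import *
print(theta(),delta((.45,.17,.24)))"
```

```text
time: 6.82
eef_pos: [0.5538, 0.0189, 0.2438]
tcp_rot: [0.134, 0.991, -0.0, 0.008]
contact_force: [1.1, 0.4, -0.4]
opening: 0.132
finger_force: 68.9
164.5482928146326 [0.1404 0.118  0.0019]
```

```bash
python3 -m handwheel '[[[0.0,0.0234,0.0197,0,0],[0.0,0.0234,0.0197,0,0],[0.0,0.0234,0.0197,0,0],[0.0,0.0234,0.0197,0,0],[0.0,0.0234,0.0197,0,0],[0.0,0.0234,0.0197,0,0],[0.0,0,0,0,0],[0.0,0,0,0,0],[0.0,0,0,0,0]]]'
python3 - <<'E'
from h import *
c=cam('wrist'); im=viewer.read_camera('wrist'); cv2.imwrite('pics/w3.png',im)
print(get_state()['eef_pos'],get_state()['tcp_rot'],theta())
for t,z in (('bayonet_probe',.21),('port',.07),('calibrator',0)):
    for r in viewer.pinpoint('wrist',t)[:2]:
        uv=np.array(r['xy'])*[640,400]; print(t,round(r['confidence'],2),uv.round(),to_world(c,uv,z).round(4))
E
```

```text
time: 7.57
eef_pos: [0.4462, 0.1705, 0.2346]
tcp_rot: [0.134, 0.991, -0.0, 0.0]
contact_force: [0.5, -0.1, -1.5]
opening: 0.129
finger_force: 68.9
[0.44648168 0.17017698 0.23467553] [ 1.34772187e-01  9.90876594e-01 -1.76083621e-04  4.02277336e-05] 164.50910745313996
bayonet_probe 0.95 [324. 238.] [0.444  0.1724 0.21  ]
port 0.68 [403. 144.] [0.4268 0.2551 0.07  ]
calibrator 0.6 [388. 137.] [0.4253 0.2552 0.    ]
```

View pics/w3.png

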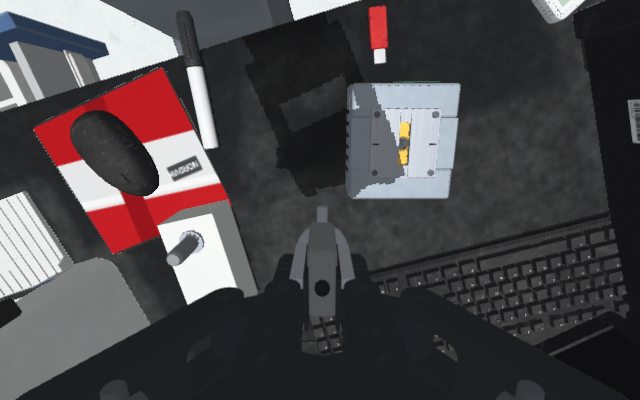

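```bash
python3 - <<'E'
from h import *
im=cv2.imread('pics/w3.png'); cv2.imwrite('pics/w3c.png',cv2.resize(im[102:186,362:446],(756,756),interpolation=2)[78:678])
E
```

```text
(no output)
```

View pics/w3c.png

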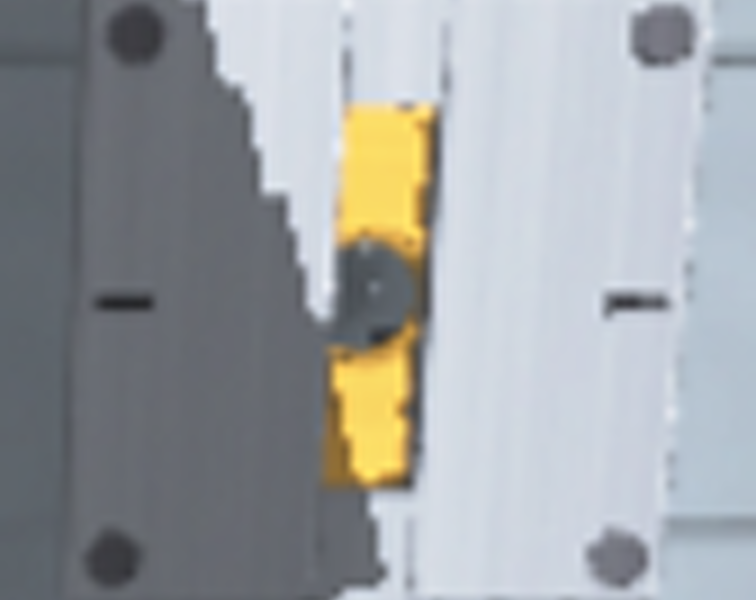

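```bash
python3 - <<'E'
from h import *
c=cam('wrist')
w=lambda q,z:np.array([to_world(c,(362+u/9,102+(v+78)/9),z) for u,v in q])
for n,q,z in (('screws',((136,35),(663,35),(113,558),(617,558)),.0705),('slot',((344,103),(440,103),(322,488),(414,488)),.07)):
    P=w(q,z); d=(P[0]+P[1]-P[2]-P[3])/2; e=(P[1]+P[3]-P[0]-P[2])/2
    print(n,P.mean(0).round(4),np.linalg.norm(d),np.linalg.norm(e),np.degrees(np.arctan2(d[1],d[0])),np.degrees(np.arctan2(e[1],e[0])))
P=w(((125,302),(637,302)),.07);print(P.mean(0),P[1]-P[0])
# held probe top face centre dot & lug end, relative to TCP
im=cv2.imread('pics/w3.png');s=get_state();p=s['eef_pos'];print(p,theta())
for n,u,z in (('dot',(322,288.5),p[2]+.0282),('lugend',(322,207),p[2]-.0208)): print(n,delta(to_world(c,u,z)))
E
```

```text
screws [0.4278 0.2554 0.0705] 0.05363147791422077 0.05356990538664702 164.56148982060546 74.41440645377207
slot [0.4274 0.2554 0.07  ] 0.039527610583718564 0.00978239103697272 164.7598945797527 74.41435270912045
[0.4277829 0.2554661 0.07     ] [0.01432538 0.05135754 0.        ]
[0.44671223 0.16986214 0.23470056] 164.4432174120763
dot [ 0.0023  0.0001 -0.0282]
lugend [0.0215 0.0002 0.0208]
```

```bash
python3 -m handwheel '[[[0.0,0.0078,0.0154,0,0],[0.0,0.0078,0.0155,0.0,0],[0.0,0.0078,0.0155,0.0,0],[0.0,0.0078,0.0155,0.02,0],[0.0,0.0079,0.0154,0.03,0],[0.0,0,0,0.025,0],[0.0,0,0,0.01,0],[0.0,0,0,0,0],[0,0,0,0,0]]]'
python3 -c "
from h import *
print(theta(),delta((.4296,.2549,.106)))"
```

```text
time: 8.52
eef_pos: [0.4296, 0.2551, 0.15]
tcp_rot: [0.135, 0.991, -0.0, -0.0]
contact_force: [-0.0, 0.5, -1.0]
opening: 0.129
finger_force: 68.9
164.4732943020176 [-0.0001 -0.0001  0.044 ]
```

```bash
python3 -m handwheel '[[[0.0,0,0,0.011,0],[0.0,0,0,0.011,0],[0.0,0,0,0.011,0],[0.0,0,0,0.011,0],[0,0,0,0,0],[0,0,0,0,0]]]'
python3 - <<'E'
from h import *
c=cam('wrist'); im=viewer.read_camera('wrist')
p=get_state()['eef_pos']; print(p,theta())
uv=to_px(c,p-[0,0,.03]); print(uv)
x0,y0=int(uv[0])-50,int(uv[1])-95; print(x0,y0)
cv2.imwrite('pics/w4c.png',cv2.resize(im[y0:y0+100,x0:x0+100],(600,600),interpolation=2))
for n,P in (('slot end near',(.4277-.9636*.02,.2554+.2674*.02,.07)),('bar end',p+[-.9636*.018,.2674*.018,-.0208])): print(n,(to_px(c,P)-[x0,y0])*6)
E
```

```text
time: 9.02
eef_pos: [0.4283, 0.2553, 0.1046]
tcp_rot: [0.135, 0.991, -0.001, -0.001]
contact_force: [0.2, -0.2, -0.5]
opening: 0.124
finger_force: 68.9
[0.42890823 0.25556099 0.10545138] 164.53608968352512
[322.47817388 240.33416419]
272 145
slot end near [297.96778    341.30265211]
bar end [303.1051485 419.3175618]
```

View pics/w4c.png

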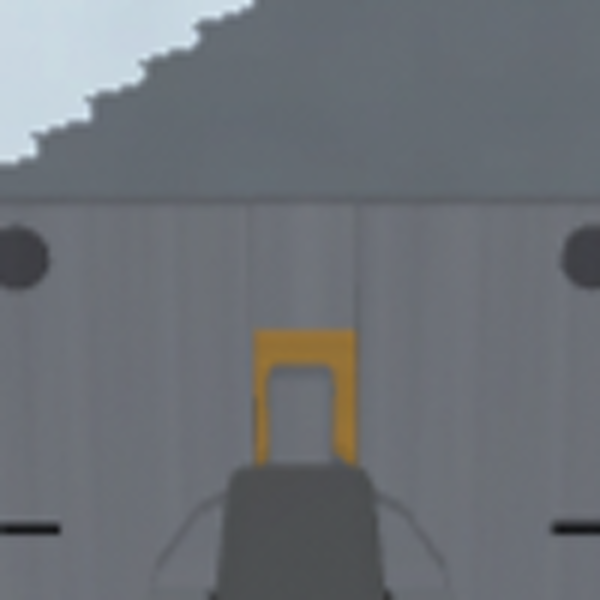

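The slot end is at crop row 330, columns 254–357, and the lug bar end at row 365, columns 268–334. The bar is nearly centred over the slot and parallel to it.

```bash
python3 - <<'E'
from h import *
c=cam('wrist')
q=lambda u,v:(272+u/6,145+v/6)
S=delta(to_world(c,q(305.5,330),.07))
B=delta(to_world(c,q(301,365),.0847))
print(S,B,'port ctr',S-[.02,0,0],'probe ctr',B-[.018,0,0],'shift',S-B-[.002,0,0])
E
```

```text
[0.0214 0.0007 0.0355] [0.0221 0.0003 0.0208] port ctr [0.0014 0.0007 0.0355] probe ctr [0.0041 0.0003 0.0208] shift [-0.0027  0.0004  0.0147]
```

```bash
python3 -m handwheel '[[[0.0,-0.0018,0.0003,0,0],[0.0,0,0,0.004,0],[0.0,0,0,0.004,0],[0,0,0,0.003,0],[0,0,0,0.003,0],[0,0,0,0,0],[0,0,0,0,0]]]'
python3 -m handwheel '[[[0.0,0,0,0,0]]]'
```

```text
time: 9.65
eef_pos: [0.4306, 0.2554, 0.0915]
tcp_rot: [0.134, 0.991, -0.0, -0.0]
contact_force: [-0.1, -0.1, -1.3]
opening: 0.126
finger_force: 68.9
time: 9.73
eef_pos: [0.4309, 0.2555, 0.0918]
tcp_rot: [0.134, 0.991, 0.0, 0.0]
contact_force: [-0.2, 0.5, -1.0]
opening: 0.13
finger_force: 68.9
```

```bash
python3 -m handwheel '[[[0.0,0,0,0.002,0],[0.0,0,0,0.002,0],[0,0,0,0.001,0],[0,0,0,0,0],[0,0,0,0,0]]]'; python3 -m handwheel '[[[0.0,0,0,0.002,0],[0.0,0,0,0.001,0],[0,0,0,0,0],[0,0,0,0,0]]]'
```

```text
time: 10.15
eef_pos: [0.4314, 0.2556, 0.0874]
tcp_rot: [0.134, 0.991, 0.0, 0.0]
contact_force: [0.5, 0.2, 3.3]
opening: 0.127
finger_force: 69.4
time: 10.48
eef_pos: [0.4314, 0.2556, 0.0844]
tcp_rot: [0.135, 0.991, 0.0, 0.0]
contact_force: [-1.4, -1.1, 5.5]
opening: 0.125
finger_force: 69.8
```

```bash
python3 -m handwheel '[[[0.0,0,0,0.0015,0],[0,0,0,0,0],[0.0,0,-0.00045,0,7],[0.0,0,-0.00045,0,7],[0.0,0,-0.00045,0,7],[0,0,0,0,0]]]'; python3 -c "
from h import *
print(theta(),get_state()['wrist_torque'],get_state()['qpos'][5])"
```

```text
time: 10.98
eef_pos: [0.4316, 0.2546, 0.0835]
tcp_rot: [0.315, 0.949, 0.001, 0.001]
contact_force: [-1.3, -0.5, 5.7]
opening: 0.126
finger_force: 70.0
143.28910566428718 [-0.04710146  0.07149961 -0.07394783] -0.5999196649741745
```

```bash
python3 -m handwheel '[[[0.0,0,-0.00045,0,7],[0.0,0,-0.00045,0,7],[0.0,0,-0.00045,0,7],[0.0,0,-0.00045,0,7],[0.0,0,-0.00045,0,7],[0,0,0,0,0]]]'; python3 -m handwheel '[[[0.0,0,-0.00045,0,7],[0.0,0,-0.00045,0,7],[0.0,0,-0.00045,0,7],[0.0,0,-0.00045,0,7],[0.0,0,-0.00045,0,6],[0,0,0,0,0],[0,0,0,0,0]]]';python3 -c "
from h import *
print(theta(),get_state()['wrist_torque'],get_state()['qpos'][5])"
```

```text
time: 11.48
eef_pos: [0.43, 0.2532, 0.0835]
tcp_rot: [0.586, 0.811, 0.001, 0.001]
contact_force: [-0.1, 0.0, 6.4]
opening: 0.134
finger_force: 70.0
time: 12.07
eef_pos: [0.4276, 0.2532, 0.0835]
tcp_rot: [0.796, 0.605, 0.002, 0.0]
contact_force: [0.1, 1.1, 5.4]
opening: 0.126
finger_force: 70.0
74.51795764871598 [0.02035459 0.04142746 0.02329645] 0.5998711877562714
```

```bash
python3 -m handwheel '[[[0.0,0,0,0.001,0],[0,0,0,0.001,0],[0,0,0,0,0],[0,0,0,0,0]]]'; python3 -m handwheel '[[[0.0,0,0,0.001,0],[0,0,0,0.0005,0],[0,0,0,0,0],[0,0,0,0,0]]]'
```

```text
time: 12.4
eef_pos: [0.4277, 0.2532, 0.0818]
tcp_rot: [0.796, 0.605, 0.001, 0.0]
contact_force: [-0.2, 0.8, 8.4]
opening: 0.127
finger_force: 70.5
time: 12.73
eef_pos: [0.4278, 0.2532, 0.0817]
tcp_rot: [0.796, 0.606, 0.001, 0.0]
contact_force: [-4.9, -1.2, 16.3]
opening: 0.128
finger_force: 71.5
```

```bash
python3 -m handwheel '[[[0.0,0,0,0.0006,0],[0,0,0,0,0],[0,0,0,0,0],[0,0,0,0,0]]]' 90
python3 - <<'E'
from h import *
print(theta(),get_state()['wrist_torque'])
for n in ('top','scene'):
    c=cam(n); viewer.read_camera(n)
    for t,z in (('bayonet_probe',.056),('plain_probe',.06),('vial_0',0),('vial_1',0),('beaker',0)):
        for r in viewer.pinpoint(n,t)[:2]: print(n,t,round(r['confidence'],2),to_world(c,np.array(r['xy'])*[640,400],z).round(3))
E
```

```text
time: 13.07
eef_pos: [0.4278, 0.2532, 0.0818]
tcp_rot: [0.796, 0.606, 0.001, 0.0]
contact_force: [-5.6, -2.4, 20.3]
opening: 0.12
finger_force: 89.3
74.54977373177185 [-0.37496408  1.17586131 -0.01567118]
top plain_probe 0.6 [0.44  0.243 0.06 ]
top plain_probe 0.53 [0.461 0.026 0.06 ]
top vial_0 0.58 [ 0.604  0.004 -0.   ]
top vial_0 0.58 [0.617 0.045 0.   ]
top vial_1 0.58 [ 0.604  0.004 -0.   ]
top vial_1 0.58 [0.617 0.045 0.   ]
top beaker 0.88 [0.672 0.02  0.   ]
top beaker 0.16 [0.505 0.023 0.   ]
scene bayonet_probe 0.56 [0.43  0.26  0.056]
scene plain_probe 0.66 [0.48  0.011 0.06 ]
scene vial_0 0.56 [0.602 0.06  0.   ]
scene vial_1 0.56 [0.602 0.06  0.   ]
scene beaker 0.55 [0.662 0.034 0.   ]
scene beaker 0.5 [0.502 0.014 0.   ]
```

```bash
python3 -c "
from plant import sign_off
print(sign_off())"
```

```text
the job is handed in; nothing more can be done
None
```

I put the bayonet probe in the grey calibrator, turned it 90° clockwise to lock it, and handed the job in with the arm still gripping and pressing it down at about 20 N. The stiff stop under that push is my evidence that the collar is flush. The round-gripped probe, vials and beaker still measure close to their first positions.

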